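Find the outlet left switched on and release its key

TASK

One outlet of the four-outlet switch box has been left on: its key is latched down. With the fingertips, tap all four keys lightly one after another from left to right to find the latched one, and only then press that key firmly home and let go, so that it springs up and all four keys stand up. Never push a key that is not latched more than a few millimetres, and leave the things standing round the box alone.

Things in the scene. Friction and masses are not known exactly. Their poses are not given: they have to be found in the camera images.
- switch_box: Four-outlet switch box fixed flat on the worktop, white, 150 (x) x 250 (y) x 55 mm high, yaw within 0.25 rad. Origin under its centre at worktop height; +x to its back, +y to the robot's left. Four identical keys in its front half at x = -36 mm, y = +82.5, +27.5, -27.5, -82.5 mm; behind each, at x = +36 mm, a round outlet collar, 43 mm across, 7 mm above the box top.
- key_1: Key 1, the leftmost of the row counted from the left. Flat white cap, 36 mm (box x) x 32 mm (box y), rounded edges; origin: centre of its top face, axes as switch_box. All four keys are alike and move straight down on springs, 11 mm from fully up to the stop. Up, the top is 71 mm above the worktop; latched down, 64 mm. Exactly one key, any of the four, starts latched.
- key_2: Key 2, the second of the row counted from the left. Size and origin as key 1. How a key that is up feels: it begins to yield at about 2.7 N, then 0.6 N more per mm, so 5 mm deep takes about 5.7 N.
- key_3: Key 3, the third of the row counted from the left. Size and origin as key 1. How the latched key feels: it does not yield below about 7 N. Pushed to its stop (4 mm deeper, about 10 to 12 N), its catch lets go, and when the finger leaves it springs up level with the others. It does not latch again.
- key_4: Key 4, the rightmost of the row counted from the left. Size, origin and behaviour as the other keys.
- jar: Glass jar with press-on lid, 55 mm across, 65 mm high, standing loose to the right of the switch box; origin at the centre of its underside, z up. Bystander: leave alone.
- vial: Small glass vial with crimp cap, 44 mm across, 98 mm high, standing loose to the right of the switch box; origin at the centre of its underside, z up. Bystander: leave alone.
- carton: Folding carton, 32 x 38 x 85 mm, upright, standing loose to the left of the switch box; origin at the centre of its underside, z up. Bystander: leave alone.
- cup: Small clear cup with cotton swabs, 47 mm across, 54 mm high, standing loose to the left of the switch box; origin at the centre of its underside, z up. Bystander: leave alone.

How it is judged:
By the outcome, as a careful person would: the job done as asked, in the order asked, and still so for the second after the job is handed in, with the robot touching nothing.
It also fails if it takes over 58 s, if anything falls off the work surface, if the arm or the gripper's body presses on something with over 40 N, if the wrist force passes 120 N, or if a joint passes its speed limit or range.

ROBOT

A 7-joint arm with a two-finger parallel gripper is mounted at the origin on a cart in front of the work surface, level with it; the furniture and walls round the work are solid. World frame = base frame: x ahead of the robot, y to its left, z up, the work surface at z = 0. Lengths are in m, angles in degrees, forces in N, time in s.
With the tool pointing down it reaches from about 0.425 to 0.95 m from the base axis. Payload 4.7 kg.
Tool frame: the origin (TCP) lies between the finger pads; the fingertips stand 19 mm ahead of it and the grasp point (between the pads) is the TCP (env.nose_length is the z of the fingertips in the tool frame, in m); z points along the fingers, y is the line along which they close (so a half turn about z gives the same grasp; the last joint's range is limited). The gripper opens to 85 mm and grips with 20 to 120 N. Pads are 22 mm wide; open, the fingers measure 114 mm over their backs; the gripper's body (76 mm by 85 mm) begins 54 mm behind the grasp point. The pads swing forward as they close: fully open they stand 13 mm farther back than shut.
Start: joints at [-64.739, 26.849, -2.785, 87.806, 1.381, 65.374, -4.715], TCP at [0.306, 0.602, 0.25] pointing down, gripper open.
Joint ranges: [-148.3, 148.3], [-19.14, 114.17], [-79.39, 73.82], [5.75, 140.21], [-59.74, 239.74], [12.07, 113.84], [-152.46, 152.46]. Speed limits (degrees/s): [147.25, 147.25, 180, 180, 180, 180, 180].

INTERFACE

Orientations are given as [roll, pitch, yaw] about the fixed x, y, z axes, in that order (R = Rz(yaw) Ry(pitch) Rx(roll)).
In Python, from cell import env, imaging, spotter gives the robot as it stands.
- The arm moves only by the tool step_arm, never from a script. Its argument "motion" is a list of rows, each a list of 7 numbers: the turn, a rotation vector about the world's x, y, z in rad, then the shift along the world's x, y, z in cm, then the opening, from -1 (shut) to 1 (fully open). In form: [[wx, wy, wz, tx, ty, tz, hand], ...]. A call has exactly 8 rows; each row shifts and turns the commanded pose from where the row before left it; what a row does not reach is not made up. A row lasts 1/8 s, in which the tool goes at most 62.5 mm and 10.7 degrees, less where a joint would pass 70% of its speed; a pose out of reach is approached as far as the arm can. A call is refused whole if a number of a shift passes 6.25 or a number of a turn 0.188, either way. A call with a gripper value outside its range is refused whole. The fingers move at their own pace and stop on an object; "newtons" is the grip in N (left out, the last holds). Time passes only in rows, so rows that do not move let the fingers close, or fill a call up. It gives the time, the measured TCP pose, the force, the opening and the grip force at its end, in the units of the state.
- env.get_obs(): the state, without advancing time (a new reading comes with each control period).
- imaging.grab_frame(name): name is "scene" or "top" or "wrist"; returns the picture (420x560x3 uint8, red, green, blue); there is no depth.
- imaging.calibration(name): a dict with "K" (3x3 intrinsics, pixels), "cam_to_world" (4x4, takes a point from camera to world coordinates); the wrist camera has in their place "T_tool_cam" (4x4, takes a point from camera to tool coordinates, whose origin is the TCP and whose axes are the flange's). Camera axes: x right, y down, z forward; pixel columns grow to the right and rows downward; lengths in m; the calibration is good to about 2 mm. A picture is of the moment at which its call begins: read the wrist's pose just before it. calibration takes no time and is no camera call.
- env.close_job(): hands the job in; it is judged then, once.
Trained networks look in the newest picture that a camera, given by its name, has taken for a name from the list of things; names that differ only in an ending like _2 or _b are one class to them, and where a whole thing is asked for, a point or a joint stands for the part that bears it (a point fixed in the world has none). Each returns a list of dicts, best first, with "score" (0 to 1); they miss things now and then, are a little off and sometimes report something else, mostly with a low value. They report only what shows in the picture. A call takes as long as a camera call.
- spotter.spot_in(target, camera): "location" ([x, y, z] in m, in world coordinates, good to about 4 mm: the middle of the surface that is visible of it).
The state is a dict: "clock": time; "qpos": joint angles; "joint_vel": joint speeds; "tau": joint torques, N m; "eef_pos": TCP position; "tool_rot": TCP orientation; "force": force on the tool from outside, world axes, zero at the start; "torque": the same for the moment, N m; "finger_gap": opening from 0.0 (shut) to 1.0 (fully open); "gripper_force": force on a finger pad.
Only numpy, scipy, OpenCV 4.12 (cv2) and the standard library are available. Lean on these libraries where they do the work, as an engineer would, in place of code of your own. Each camera call takes 0.05 s, during which the arm holds its last target. There are 200 camera calls.

## Working session

There is one attempt and no reset: what is moved stays moved. The work goes in short steps, Python scripts to look and compute and a tool call to move; the robot and the scene stay as the last step left them, time stands still between calls to the robot, and variables do not carry over. Pictures are saved under pics/ and viewed, at most 10 in all, crops included, and the job is handed in when it is done.

Besides the shell and the picture viewer there is one more tool, called after ">>>" by a JSON object that holds its "fn" and its "kwargs", one argument or row to a line. step_arm: Moves the arm, as the interface text tells. Its arguments: {"type":"object","properties":{"motion":{"type":"array"},"newtons":{"type":"number"}},"required":["motion"]}

```bash
mkdir -p pics
python3 - <<'E'
from cell import env, imaging, spotter
import cv2, numpy as np
for c in ("top","scene"):
    im=imaging.grab_frame(c); cv2.imwrite(f"pics/{c}0.png",im[:,:,::-1])
    for t in ("switch_box","key_1","jar","vial","carton","cup"):
        print(c,t,[(np.round(d["location"],3).tolist(),round(d["score"],2)) for d in spotter.spot_in(t,c)][:6])
    k=imaging.calibration(c); print(np.round(k["K"],1).tolist(),np.round(k["cam_to_world"],3).tolist())
o=env.get_obs(); print(o, env.nose_length)
E
```

```text
top switch_box [([0.521, 0.025, 0.055], 0.8)]
top key_1 [([0.471, 0.098, 0.07], 0.78), ([0.477, 0.043, 0.072], 0.76), ([0.503, -0.065, 0.069], 0.68), ([0.494, -0.01, 0.065], 0.55)]
top jar [([0.459, -0.308, 0.066], 0.57)]
top vial [([0.578, -0.317, 0.07], 0.87), ([0.52, 0.025, 0.058], 0.62)]
top carton [([0.568, 0.292, 0.083], 0.78)]
top cup [([0.41, 0.336, 0.038], 0.77)]
[[502.1, 0.0, 277.9], [0.0, 502.1, 212.1], [0.0, 0.0, 1.0]] [[0.011, -0.991, 0.131, 0.34], [-1.0, -0.014, -0.027, 0.01], [0.029, -0.13, -0.991, 1.205], [0.0, 0.0, 0.0, 1.0]]
scene switch_box [([0.502, -0.012, 0.057], 0.8)]
scene key_1 [([0.478, 0.037, 0.066], 0.63), ([0.499, -0.068, 0.074], 0.46)]
scene jar [([0.451, -0.329, 0.055], 0.66)]
scene vial [([0.489, -0.018, 0.065], 0.67)]
scene carton [([0.573, 0.285, 0.049], 0.56)]
scene cup [([0.411, 0.314, 0.036], 0.63)]
[[473.4, 0.0, 282.3], [0.0, 473.4, 208.8], [0.0, 0.0, 1.0]] [[0.857, -0.313, 0.41, 0.002], [-0.515, -0.489, 0.704, -0.907], [-0.02, -0.814, -0.58, 0.798], [0.0, 0.0, 0.0, 1.0]]
{'clock': 0.7, 'qpos': array([-64.73843435,  26.84738027,  -2.78361017,  87.80482948,
         1.38070036,  65.37484364,  -4.71643478]), 'joint_vel': array([ 0.04830929,  0.07045666,  0.01130739, -0.07083307,  0.04292056,
       -0.09347672,  0.00551858]), 'tau': array([-3.37907586e-04, -5.10012531e+01, -4.63980110e-02, -2.37964672e+01,
        1.09069567e-02,  8.65257207e-04,  9.15977907e-07]), 'eef_pos': array([0.30555435, 0.60190647, 0.2503586 ]), 'tool_rot': array([ 1.79993639e+02, -2.08352400e-03,  1.53081230e+02]), 'force': array([-0.18712411, -0.40195148,  0.16084378]), 'torque': array([-0.0114009 ,  0.01767534, -0.03117674]), 'gripper_force': 0.0, 'finger_gap': 0.9980496353060325} 0.019
```

View pics/top0.png

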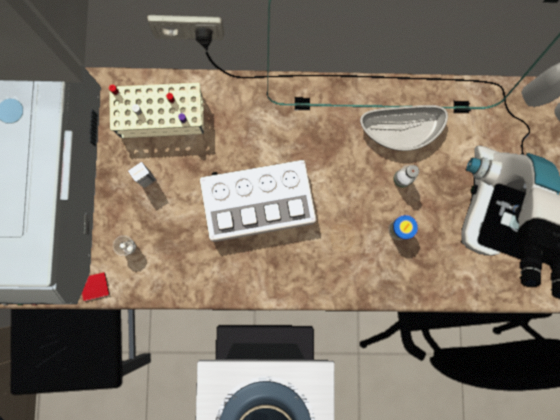

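View pics/scene0.png

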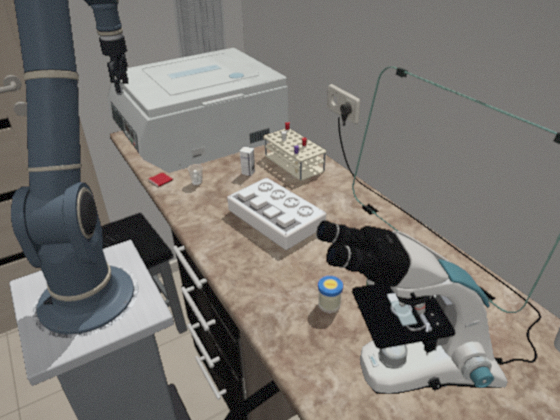

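The top picture shows the box with its keys at about (225,220), (249,216), (272,213) and (296,208), and its yaw is about +11°. The carton and cup stand on the left, the jar and vial on the right. I'll lift the arm, shut the fingers and move over the box with the tool yaw at about 101°.

>>> {"fn": "step_arm", "kwargs": {
  "motion": [
    [0,0,-0.1135,0,0,4,-1],
    [0,0,-0.1135,0,-2,4,-1],
    [0,0,-0.1135,0.5,-5.8,0,-1],
    [0,0,-0.1135,1,-5.8,0,-1],
    [0,0,-0.1135,1,-5.8,0,-1],
    [0,0,-0.1135,2,-5.8,0,-1],
    [0,0,-0.1135,2,-5.8,0,-1],
    [0,0,-0.1135,2,-5.8,0,-1]
  ],
  "newtons": 20
}}

```text
clock: 1.7
eef_pos: [0.391, 0.2319, 0.3307]
tool_rot: [179.9, -0.0, 100.9]
force: [1.1, -0.3, 0.0]
finger_gap: -0.003
gripper_force: 0.0
```

>>> {"fn": "step_arm", "kwargs": {
  "motion": [
    [0,0,0,2,-5.5,-1.5,-1],
    [0,0,0,2,-5.5,-1.5,-1],
    [0,0,0,1.5,-5,-2,-1],
    [0,0,0,0,0,-3,-1],
    [0,0,0,0,0,-3,-1],
    [0,0,0,0,0,0,-1],
    [0,0,0,0,0,0,-1],
    [0,0,0,0,0,0,-1]
  ]
}}

```text
clock: 2.7
eef_pos: [0.4464, 0.0743, 0.2216]
tool_rot: [179.8, -0.0, 101.1]
force: [-0.4, -0.3, 0.6]
finger_gap: 0.001
gripper_force: 0.0
```

Run:
```python
from cell import env, imaging, spotter
import cv2, numpy as np
o=env.get_obs(); print(o["eef_pos"],o["tool_rot"])
im=imaging.grab_frame("wrist"); cv2.imwrite("pics/wrist0.png",im[:,:,::-1])
k=imaging.calibration("wrist"); print(np.round(k["K"],1).tolist(),np.round(k["T_tool_cam"],4).tolist())
for t in ("switch_box","key_1"):
    print(t,[(np.round(d["location"],4).tolist(),round(d["score"],2)) for d in spotter.spot_in(t,"wrist")][:6])
```

```text
[0.44639489 0.07427989 0.22164451] [ 1.79843588e+02 -3.55200146e-02  1.01083132e+02]
[[305.0, 0.0, 275.0], [0.0, 305.0, 211.9], [0.0, 0.0, 1.0]] [[0.0007, -0.9538, -0.3005, 0.0774], [1.0, 0.0002, 0.0014, 0.0004], [-0.0013, -0.3005, 0.9538, -0.1225], [0.0, 0.0, 0.0, 1.0]]
switch_box [([0.5204, 0.079, 0.0561], 0.75)]
key_1 [([0.4998, -0.0003, 0.0631], 0.97), ([0.4703, 0.0973, 0.067], 0.77), ([0.4811, 0.0472, 0.0732], 0.63)]
```

View pics/wrist0.png

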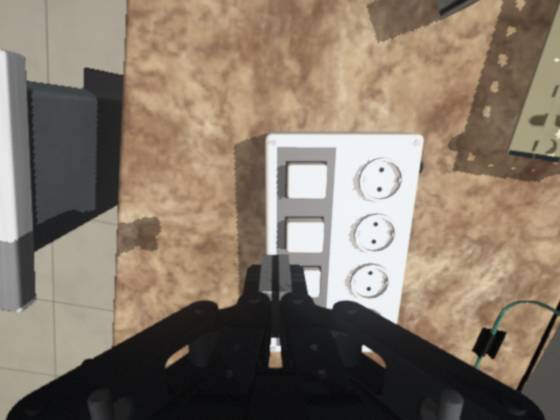

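The wrist picture shows key 1 at about (307,181) and key 2 at (305,235). The fingers partly hide key 3. I'll turn these pixels into positions and check them against key blobs in the top picture.

Run:
```python
from cell import env, imaging
import cv2, numpy as np
from scipy.spatial.transform import Rotation as Ro
def proj(uv,K,T,z):
    d=T[:3,:3]@np.linalg.solve(K,[*uv,1]); return (T[:3,3]+d*(z-T[2,3])/d[2])[:2].round(4)
o=env.get_obs(); T=np.eye(4); T[:3,:3]=Ro.from_euler('xyz',o["tool_rot"],degrees=True).as_matrix(); T[:3,3]=o["eef_pos"]
kw=imaging.calibration("wrist"); Tw=T@np.array(kw["T_tool_cam"]); kt=imaging.calibration("top")
for n,K,TT,roi in (("wrist0",kw["K"],Tw,(140,260,280,335)),("top0",kt["K"],np.array(kt["cam_to_world"]),(195,235,210,312))):
    g=cv2.imread(f"pics/{n}.png",0); r0,r1,c0,c1=roi
    m=(g[r0:r1,c0:c1]>(190 if n=="wrist0" else 190)).astype(np.uint8)
    N,_,st,ce=cv2.connectedComponentsWithStats(m)
    for s,c in zip(st[1:],ce[1:]):
        if s[4]>60: print(n,s.tolist(),(c+[c0,r0]).round(1),proj(c+[c0,r0],K,TT,.071),proj(c+[c0,r0],K,TT,.064))
print("box corners w",proj((268,134),kw["K"],Tw,.055),proj((421,135),kw["K"],Tw,.055))
print("hand",proj((307,181),kw["K"],Tw,.071),proj((305,235),kw["K"],Tw,.071))
t=cv2.imread("pics/top0.png")[150:250,185:330]; cv2.imwrite("pics/topcrop.png",cv2.resize(t,None,fx=5,fy=5,interpolation=2))
```

```text
wrist0 [0, 0, 55, 8, 423] [307.8 143.4] [0.4647 0.1333] [0.4656 0.1329]
wrist0 [8, 25, 39, 34, 1269] [307.3 181.2] [0.4718 0.1004] [0.4729 0.0991]
wrist0 [49, 33, 6, 87, 279] [332.5 227.8] [0.5056 0.061 ] [0.5075 0.0587]
wrist0 [8, 82, 36, 31, 1085] [305.4 236.8] [0.4822 0.0471] [0.4835 0.0444]
top0 [0, 0, 92, 40, 846] [239.2 202. ] [0.5113 0.0672] [0.5123 0.0676]
top0 [7, 0, 95, 40, 456] [275.9 222.8] [ 0.4648 -0.0169] [ 0.4656 -0.0171]
top0 [78, 4, 16, 17, 207] [295.3 206.9] [ 0.5019 -0.061 ] [ 0.5029 -0.0615]
top0 [55, 9, 15, 16, 199] [271.8 211.6] [ 0.4903 -0.0074] [ 0.4912 -0.0075]
top0 [31, 12, 15, 17, 208] [247.9 215.4] [0.4809 0.0467] [0.4817 0.0469]
top0 [7, 16, 15, 18, 212] [224.  219.6] [0.4705 0.1007] [0.4713 0.1013]
box corners w [0.4289 0.1335] [0.5673 0.1598]
hand [0.4715 0.1005] [0.4814 0.0488]
```

View pics/topcrop.png

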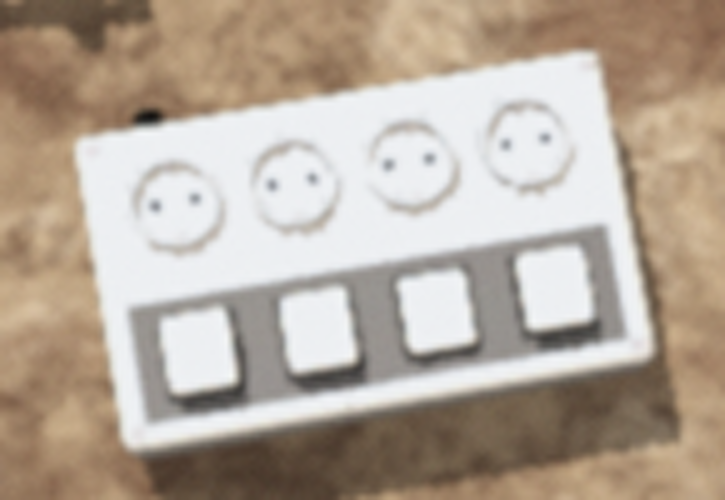

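Key positions agree to 1–2 mm: k1 (0.471, 0.100), k2 (0.481, 0.047), k3 (0.491, −0.0075), k4 (0.502, −0.061). Key 3 has a narrower shadow in the crop, so it is probably the latched one. I'll move down over key 1 and begin tapping.

>>> {"fn": "step_arm", "kwargs": {
  "motion": [
    [0,0,0,1.25,1.3,-3,-1],
    [0,0,0,1.25,1.3,-3,-1],
    [0,0,0,0,0,-3,-1],
    [0,0,0,0,0,-2,-1],
    [0,0,0,0,0,-1,-1],
    [0,0,0,0,0,0,-1],
    [0,0,0,0,0,0,-1],
    [0,0,0,0,0,0,-1]
  ]
}}

```text
clock: 3.85
eef_pos: [0.4711, 0.1001, 0.1012]
tool_rot: [179.9, -0.0, 101.1]
force: [-0.5, 0.1, 0.8]
finger_gap: -0.003
gripper_force: 0.0
```

>>> {"fn": "step_arm", "kwargs": {
  "motion": [
    [0,0,0,0,0,-0.5,-1],
    [0,0,0,0,0,-0.3,-1],
    [0,0,0,0,0,-0.2,-1],
    [0,0,0,0,0,-0.1,-1],
    [0,0,0,0,0,-0.05,-1],
    [0,0,0,0,0,0,-1],
    [0,0,0,0,0,0,-1],
    [0,0,0,0,0,0,-1]
  ]
}}

```text
clock: 4.85
eef_pos: [0.4704, 0.0999, 0.0889]
tool_rot: [-180.0, -0.0, 101.1]
force: [-1.5, -1.0, 3.6]
finger_gap: 0.003
gripper_force: 1.6
```

```bash
python3 -c "
from cell import env
o=env.get_obs();print(o['eef_pos'],o['force'],o['torque'])"
```

```text
[0.47041553 0.09987335 0.08887039] [-1.50289945 -1.01777658  3.58623698] [-0.09100057  0.37624118  0.01833971]
```

Contact came at tip height of about 70 mm with roughly 3 N, so key 1 is up. Next is key 2.

>>> {"fn": "step_arm", "kwargs": {
  "motion": [
    [0,0,0,0,0,1.5,-1],
    [0,0,0,0.5,-2.7,0,-1],
    [0,0,0,0.55,-2.7,0,-1],
    [0,0,0,0,0,0,-1],
    [0,0,0,0,0,-0.9,-1],
    [0,0,0,0,0,-0.4,-1],
    [0,0,0,0,0,-0.2,-1],
    [0,0,0,0,0,0,-1]
  ]
}}

```text
clock: 5.85
eef_pos: [0.4807, 0.0468, 0.0887]
tool_rot: [-180.0, -0.0, 101.1]
force: [-1.4, 1.8, 3.4]
finger_gap: 0.0
gripper_force: 1.6
```

>>> {"fn": "step_arm", "kwargs": {
  "motion": [
    [0,0,0,0,0,0,-1],
    [0,0,0,0,0,0,-1],
    [0,0,0,0,0,0,-1],
    [0,0,0,0,0,0,-1],
    [0,0,0,0,0,0,-1],
    [0,0,0,0,0,0,-1],
    [0,0,0,0,0,0,-1],
    [0,0,0,0,0,0,-1]
  ]
}}

```text
clock: 6.85
eef_pos: [0.4812, 0.046, 0.0889]
tool_rot: [180.0, -0.0, 101.1]
force: [-1.6, 2.5, 3.0]
finger_gap: 0.001
gripper_force: 1.6
```

Key 2 is up as well. Now key 3.

>>> {"fn": "step_arm", "kwargs": {
  "motion": [
    [0,0,0,0,0,1.5,-1],
    [0,0,0,0.5,-2.7,0,-1],
    [0,0,0,0.55,-2.7,0,-1],
    [0,0,0,0,0,0,-1],
    [0,0,0,0,0,-0.9,-1],
    [0,0,0,0,0,-0.4,-1],
    [0,0,0,0,0,-0.2,-1],
    [0,0,0,0,0,0,-1]
  ]
}}

```text
clock: 7.85
eef_pos: [0.4914, -0.0077, 0.0886]
tool_rot: [-180.0, -0.0, 101.1]
force: [-0.8, 0.4, -0.6]
finger_gap: -0.006
gripper_force: 0.0
```

There's no contact at the "up" height, so key 3 sits lower. I'll lower gently to tap it.

>>> {"fn": "step_arm", "kwargs": {
  "motion": [
    [0,0,0,0,0,-0.3,-1],
    [0,0,0,0,0,-0.2,-1],
    [0,0,0,0,0,-0.06,-1],
    [0,0,0,0,0,0,-1],
    [0,0,0,0,0,0,-1],
    [0,0,0,0,0,0,-1],
    [0,0,0,0,0,0,-1],
    [0,0,0,0,0,0,-1]
  ]
}}

```text
clock: 8.85
eef_pos: [0.4915, -0.0081, 0.0833]
tool_rot: [180.0, -0.0, 101.1]
force: [-0.5, 0.5, 3.5]
finger_gap: -0.001
gripper_force: 1.7
```

Key 3 is touched at about 64 mm with roughly 3 N, so it stands 7 mm lower and looks latched. I'll tap key 4 at the "up" height.

>>> {"fn": "step_arm", "kwargs": {
  "motion": [
    [0,0,0,0,0,2.06,-1],
    [0,0,0,0.5,-2.7,0,-1],
    [0,0,0,0.55,-2.7,0,-1],
    [0,0,0,0,0,0,-1],
    [0,0,0,0,0,-0.9,-1],
    [0,0,0,0,0,-0.4,-1],
    [0,0,0,0,0,-0.2,-1],
    [0,0,0,0,0,0,-1]
  ]
}}

```text
clock: 9.85
eef_pos: [0.5016, -0.0612, 0.0887]
tool_rot: [-179.9, -0.1, 101.1]
force: [-0.3, 1.3, 3.4]
finger_gap: 0.004
gripper_force: 1.6
```

Key 4 is up, so key 3 is the latched one. Back to it, then press.

>>> {"fn": "step_arm", "kwargs": {
  "motion": [
    [0,0,0,0,0,1.5,-1],
    [0,0,0,-0.5,2.7,0,-1],
    [0,0,0,-0.55,2.7,0,-1],
    [0,0,0,0,0,0,-1],
    [0,0,0,0,0,-1.2,-1],
    [0,0,0,0,0,-0.6,-1],
    [0,0,0,0,0,-0.2,-1],
    [0,0,0,0,0,0,-1]
  ]
}}

```text
clock: 10.85
eef_pos: [0.4915, -0.0088, 0.0836]
tool_rot: [-180.0, 0.0, 101.0]
force: [-0.5, 0.1, -0.8]
finger_gap: -0.002
gripper_force: 0.0
```

>>> {"fn": "step_arm", "kwargs": {
  "motion": [
    [0,0,0,0,0,-0.15,-1],
    [0,0,0,0,0,-0.15,-1],
    [0,0,0,0,0,-0.1,-1],
    [0,0,0,0,0,-0.1,-1],
    [0,0,0,0,0,-0.05,-1],
    [0,0,0,0,0,0,-1],
    [0,0,0,0,0,0,-1],
    [0,0,0,0,0,0,-1]
  ]
}}

```text
clock: 11.85
eef_pos: [0.4918, -0.0086, 0.0792]
tool_rot: [180.0, -0.0, 101.0]
force: [-2.3, -1.5, 8.9]
finger_gap: -0.006
gripper_force: 4.5
```

>>> {"fn": "step_arm", "kwargs": {
  "motion": [
    [0,0,0,0,0,-0.1,-1],
    [0,0,0,0,0,-0.1,-1],
    [0,0,0,0,0,0,-1],
    [0,0,0,0,0,0,-1],
    [0,0,0,0,0,0,-1],
    [0,0,0,0,0,0,-1],
    [0,0,0,0,0,0,-1],
    [0,0,0,0,0,0,-1]
  ]
}}

```text
clock: 12.85
eef_pos: [0.4919, -0.0086, 0.0789]
tool_rot: [180.0, -0.1, 101.0]
force: [-7.1, -0.6, 26.3]
finger_gap: -0.001
gripper_force: 12.9
```

It's at the stop with 26 N. I'll let go and pull back to the right so the wrist camera can see the keys.

>>> {"fn": "step_arm", "kwargs": {
  "motion": [
    [0,0,0,0,0,0.5,-1],
    [0,0,0,0,0,1,-1],
    [0,0,0,0,0,4,-1],
    [0,0,0,0,-4,4,-1],
    [0,0,0,0,-5,4,-1],
    [0,0,0,0,-3,2,-1],
    [0,0,0,0,0,0,-1],
    [0,0,0,0,0,0,-1]
  ]
}}

```text
clock: 13.85
eef_pos: [0.4912, -0.1258, 0.2297]
tool_rot: [-180.0, -0.1, 101.1]
force: [-0.2, -0.1, 0.1]
finger_gap: -0.003
gripper_force: 0.0
```

Run:
```python
from cell import env, imaging, spotter
import cv2, numpy as np
print(env.get_obs()["eef_pos"],env.get_obs()["force"])
a=imaging.grab_frame("wrist"); b=imaging.grab_frame("scene")
print([(np.round(d["location"],3).tolist(),round(d["score"],2)) for d in spotter.spot_in("key_3","wrist")])
cv2.imwrite("pics/w1.png",a[:,:,::-1]); cv2.imwrite("pics/s1.png",cv2.resize(b[160:260,210:350,::-1],None,fx=5,fy=5,interpolation=2))
```

```text
[ 0.49123746 -0.12576206  0.22973713] [-0.21430364 -0.0717841   0.10554108]
[([0.493, -0.008, 0.071], 0.9), ([0.488, 0.032, 0.068], 0.87), ([0.502, -0.064, 0.07], 0.74)]
```

View pics/w1.png

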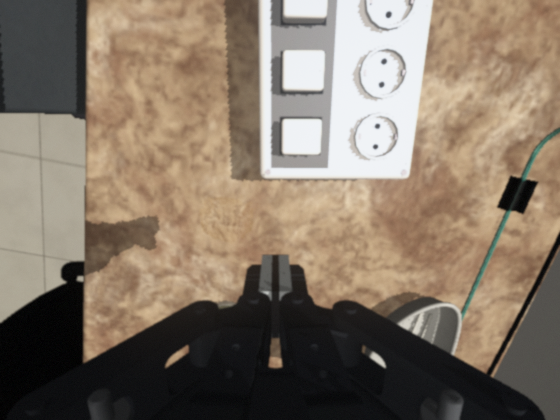

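View pics/s1.png

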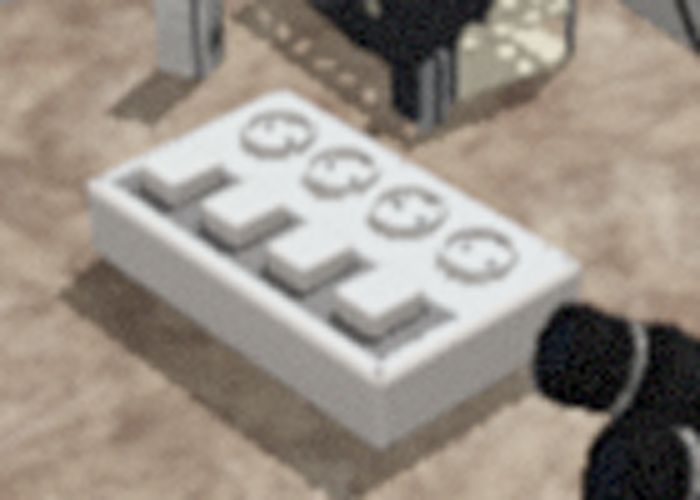

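Both pictures show the keys level. In the scene crop the four steps match at about (180,180), (245,215), (310,260) and (375,305). In the wrist view key 3, at (303,70), looks like key 4, at (302,135), and the network puts key 3 at 71 mm. The arm is clear, so I'm handing in.

```bash
python3 -c "
from cell import env
print(env.close_job())"
```

```text
the job is handed in; nothing more can be done
None
```

I tapped keys 1 to 4 lightly from left to right and found key 3 latched, then pressed it to its stop (26 N) and let go; the camera check showed all four keys up, nothing else was touched, and the job was handed in at about 14 s.

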